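Shut off the washing machine's water at the balcony stopcock box

TASK

The washing machine's water has to be turned off: push the cover of the grey stopcock box all the way back to its stop, sliding it without lifting it, and leave it open. Then push the handle that carries the round tag shut, a full quarter turn clockwise until it stands square across its pipe, pushing it from one side with the fingertips and not pinching it. Leave the untagged handle open as it is, and leave the other things on the ledge where they stand.

Things in the scene. Friction and masses are not known exactly. Their poses are not given: they have to be found in the camera images.
- box: grey moulded stopcock box fixed to the ledge, 305 mm (its x) by 284 mm (its y), 80 mm high to the flat deck that the cover slides on. Origin: centre of its underside, on the ledge; +x is its rear, away from the robot, z up. Guide ribs (5 mm thick, 12 mm high) stand on both side rims, inner faces at y = +-137 mm. Outlet pipes leave its front wall (46 mm high at most, out to x = -211 mm).
- bay (a point): centre of the open-topped valve bay, at its rim (80 mm above the ledge). The bay is the front part of the box, inside 131 mm (box x) by 260 mm (box y). It holds two ball valves side by side, pipes along box x, stems 41 mm to the box's +x from this point, at box y = -70 and +40 mm: the tagged one may be at either place.
- stop (a point): middle of the front face of the rear stop (12 mm high), which the cover's rear edge meets when fully back; 80 mm above the ledge. From the bay to this stop the box is closed by a flat deck.
- cover: loose flat grey plate, 145 mm (its x) by 270 mm (its y), 6 mm thick, 0.25 to 0.5 kg, lying on the deck between the guide ribs (2 mm play each side). Origin: centre of its underside; axes as the box's. At first, origin near box x = -71 mm, it hides both handles; it slides to box +x until its origin is at box x = +77.5 mm (rear stop). A few newtons move it.
- catch (a point): centre of the upright push face of the cover's thumb catch, a raised wedge 110 mm wide across the cover. The face is 16 mm high (8 mm above and below this point, its foot on the cover's top), looks to box -x and lies 40 mm to the -x side of the cover's centre; behind it the wedge slopes down to +x over 50 mm. Push the face towards box +x.
- marked_stem (a point): on the turning axis of the tagged handle at half its height, 59 mm above the ledge. The handle is a straight lever 18 mm wide, 14 mm high (52 to 66 mm above the ledge), reaching 82 mm from this axis, black sleeve on its outer 52 mm. On top, centred 29 mm from the axis, lies a flat round metal tag, 34 mm across, 3 mm thick, with a ring on it. Stem nut to 70 mm above the ledge.
- marked_tip (a point): middle of the free end of the tagged handle, 82 mm from its turning axis, at half height. To shut it, push the flank that looks to box -y while it is open; touching both flanks of its sleeve at once counts as pinching.
- marked_handle (a joint): angle of the tagged handle, rad: 0 open, pointing to box -x along its pipe; 1.571 shut at its stop, pointing to box +y, square across the pipe (clockwise seen from above). It starts between 0 and 0.12, turns with a steady friction of about 0.22 N m and stays where it is left.
- plain_stem (a point): on the stem axis of the other handle, the same lever without a tag, half-way up (59 mm above the ledge).
- plain_tip (a point): middle of the free end of the untagged handle, 82 mm from its stem axis.
- plain_handle (a joint): angle of the untagged handle, rad: 0 open, 1.571 shut; starts between 0 and 0.12 and is to stay there.
- dispenser: bystander: white push dispenser, 68 mm across, 183 mm high, standing in the white caddy shelf on the robot's right; origin at the centre of its underside.
- jar: bystander: sealed glass jar, 76 mm across, about 98 mm high, in the caddy shelf; origin at the centre of its underside.
- cup: bystander: stepped collapsible measuring cup of hard silicone, 92 mm across the rim, 58 mm high, with a thumb tab to its -x, beside the box on its -y side; origin at the centre of its underside.
- brush: bystander: wooden-handled brush lying bristles down, 215 mm long, 43 mm high, beside the box on its +y side; origin at the foot of the bristle block where the handle joins.
- peg: bystander: wooden clothes peg, 76 mm long, 11 mm high, lying beside the box on its -y side; origin at the centre of its underside.
- connector: bystander: brass hose connector, 34 mm across, 50 mm high, standing beside the box on its +y side; origin at the centre of its underside.

How it is judged (in metres and radians):
On the way, in this order (a step that is already met when the one before it is completed fails the run):
1. the cover is slid back and both handles are still open (x of cover in the frame of box above 0.055 m and value of joint marked_handle below 0.3 rad), for 0.2 s.
2. the tagged handle is pushed shut (value of joint marked_handle above 1.48 rad), for 0.2 s.
At the end, for the whole second after the job is handed in: the tagged handle is within 0.09 rad (5 degrees) of square across its pipe, the untagged handle's end is within 12 mm of where it was, the cover lies flat on the deck and at rest within 22 mm of its rear stop, and every bystander is within 25 mm of its start (value of joint marked_handle above 1.48 rad and distance of plain_tip from where it was at the start of the episode below 0.012 m and x of cover in the frame of box above 0.055 m and z of cover in the frame of box between 0.076 and 0.085 m and angle between cover's own z axis and vertical below 0.05 rad and linear speed of cover below 0.02 m/s and distance of each of dispenser, jar, cup, brush, peg, connector from where it was at the start of the episode below 0.025 m); the robot touches nothing.
It fails at once if the cover is lifted or tipped off its deck (z of cover in the frame of box above 0.092 m or angle between cover's own z axis and vertical above 0.12 rad).
It fails at once if the tagged handle is pinched between the fingers (contact force between the fingers and marked_handle_c3 above 1.5 N and contact force between the fingers and marked_handle_c4 above 1.5 N).
It fails at once if the untagged handle is turned (distance of plain_tip from where it was at the start of the episode above 0.02 m).
It fails at once if a bystander (dispenser, jar, cup, brush, peg or connector) is picked up or pushed away, more than 30 mm (distance of any of dispenser, jar, cup, brush, peg, connector from where it was at the start of the episode above 0.03 m).
It also fails if it takes over 51 s, if anything falls off the work surface, if the arm or the gripper's body presses on something with over 40 N, if the wrist force passes 120 N, or if a joint passes its speed limit or range.

ROBOT

A 6-joint arm with a two-finger parallel gripper is mounted at the origin on the work surface. World frame = base frame: x ahead of the robot, y to its left, z up, the work surface at z = 0. Lengths are in m, angles in degrees, forces in N, time in s.
With the tool pointing down it reaches from about 0.325 to 0.85 m from the base axis. Payload 15.5 kg.
Tool frame: the origin (TCP) lies at the very end of the fingers, on their centre line; the grasp point (between the pads) lies arm.grip_depth behind it (arm.grip_depth is the distance from the TCP to the grasp point, in m); z points along the fingers, y is the direction in which the jaws open and shut (so a half turn about z gives the same grasp; the last joint's range is limited). The gripper opens to 91 mm and grips with 3 to 60 N. Pads are 32 mm wide; open, the fingers measure 118 mm over their backs; the gripper's body (76 mm by 178 mm) begins 60 mm behind the grasp point.
Start: joints at [58.241, 28.281, 77.091, -0, 74.628, -5.472], TCP at [0.277, 0.56, 0.214] pointing down, gripper open.
Joint ranges: [-166.48, 166.48], [-47.26, 123.95], [12.59, 153.08], [-70.14, 250.14], [6.76, 159.57], [-176.63, 176.63]. Speed limits (degrees/s): [108.29, 108.29, 147.25, 172.46, 172.46, 172.46].

INTERFACE

Orientations are given as a 3x3 rotation matrix whose columns are the frame's x, y, z axes.
In Python, from rig import arm gives the robot as it stands. Calls block until the motion is done:
- arm.move_to(position, orientation): joint-space move of the TCP to a pose.
- arm.move_l(position, orientation=None, feed=0.15): straight line of the TCP; orientation=None keeps the orientation; feed is the mean speed in m/s.
- arm.move_joints(angles): joint-space move.
- arm.grip(opening): finger opening in m; the grip force is fixed at half the most; returns when the fingers have stopped.
- arm.sleep(seconds).
- arm.solve_ik(position, orientation): joint angles nearest the present ones, or None.
- arm.snapshot(name): name is "scene" or "top" or "wrist"; returns the picture (480x640x3 uint8, red, green, blue); there is no depth.
- arm.get_calibration(name): a dict with "intrinsics" (3x3 intrinsics, pixels), "k1" (the pictures are not rectified: a ray, as slopes to the right and down, at radius r is drawn at 1 + k1 r^2 times it, then the intrinsics apply), "cam_to_world" (4x4, takes a point from camera to world coordinates). Camera axes: x right, y down, z forward; pixel columns grow to the right and rows downward; lengths in m; the calibration is good to about 2 mm. A picture is of the moment at which its call begins: read the wrist's pose just before it. get_calibration takes no time and is no camera call; for the wrist camera it gives the pose at the moment of the call.
A pose or a line that the arm cannot do raises arm.Unreachable and nothing moves.
- arm.sign_off(): hands the job in, once; it reports no verdict.
Readings, each from a call of its own:
- arm.current_t(): time.
- arm.current_joint_positions(): joint angles.
- arm.current_dq(): joint speeds.
- arm.current_tau(): joint torques, N m.
- arm.current_ee_pos(): TCP position.
- arm.current_tool_rot(): TCP orientation.
- arm.current_force(): force on the tool from outside, world axes, zero at the start.
- arm.current_torque(): the same for the moment, N m.
- arm.current_width(): finger opening in m.
Only numpy, scipy, OpenCV 4.12 (cv2) and the standard library are available. Lean on these libraries where they do the work, as an engineer would, in place of code of your own. Each camera call takes 0.05 s, during which the arm holds its last target.

## Working session

There is one attempt and no reset: what is moved stays moved. The work goes in short steps, each a Python script; the robot and the scene stay as the last script left them, time stands still between calls to the robot, and variables do not carry over. Pictures are saved under pics/ and viewed, and the job is handed in when it is done.

```bash
ls; mkdir -p pics
cat > h.py <<'E'
import numpy as np, cv2
from rig import arm
def save(n,f):
    im=arm.snapshot(n); cv2.imwrite('pics/'+f,im[:,:,::-1]); return im
def ray(cal,u,v):
    K=np.array(cal['intrinsics']);k1=cal['k1'];T=np.array(cal['cam_to_world'])
    d=np.array([(u-K[0,2])/K[0,0],(v-K[1,2])/K[1,1]]);p=d.copy()
    for _ in range(30): p=d/(1+k1*(p@p))
    r=T[:3,:3]@np.array([p[0],p[1],1.]); return T[:3,3],r
def pix2plane(cal,u,v,z):
    o,r=ray(cal,u,v); return o+r*(z-o[2])/r[2]
def proj(cal,P):
    K=np.array(cal['intrinsics']);k1=cal['k1'];T=np.array(cal['cam_to_world'])
    c=T[:3,:3].T@(np.array(P)-T[:3,3]); s=c[:2]/c[2]; s=s*(1+k1*(s@s)); return np.array([K[0,0]*s[0]+K[0,2],K[1,1]*s[1]+K[1,2]])
E
python3 - <<'E'
from h import *
for n in ['scene','top','wrist']:
    print(n,arm.get_calibration(n)); save(n,n+'0.png')
print(arm.current_t(),arm.grip_depth)
E
```

```text
pics
scene {'intrinsics': array([[495.55291889,   0.        , 323.2001862 ],
       [  0.        , 495.55291889, 238.13474358],
       [  0.        ,   0.        ,   1.        ]]), 'k1': -0.061016981141197656, 'cam_to_world': array([[-0.10019017,  0.73968616, -0.66545196,  1.28852166],
       [ 0.99494338,  0.06974801, -0.07226953,  0.01522648],
       [-0.00704282, -0.66932772, -0.74293391,  0.91543968],
       [ 0.        ,  0.        ,  0.        ,  1.        ]])}
top {'intrinsics': array([[615.76993593,   0.        , 329.26702731],
       [  0.        , 615.76993593, 239.99210224],
       [  0.        ,   0.        ,   1.        ]]), 'k1': -0.03494638155821091, 'cam_to_world': array([[ 0.0115538 , -0.98684877,  0.16123282,  0.25209903],
       [-0.99992557, -0.0107703 ,  0.00573257, -0.05050241],
       [-0.00392065, -0.16128705, -0.98689975,  1.85015848],
       [ 0.        ,  0.        ,  0.        ,  1.        ]])}
wrist {'intrinsics': array([[370.73047966,   0.        , 312.8769034 ],
       [  0.        , 370.73047966, 235.54363859],
       [  0.        ,   0.        ,   1.        ]]), 'k1': 0.010324196877386995, 'cam_to_world': array([[ 0.4430332 ,  0.86350207,  0.24100987,  0.20831957],
       [ 0.89650422, -0.42632413, -0.12053183,  0.59449207],
       [-0.00133116,  0.26946597, -0.96300899,  0.3841957 ],
       [ 0.        ,  0.        ,  0.        ,  1.        ]])}
0.15 0.0188
```

View pics/scene0.png

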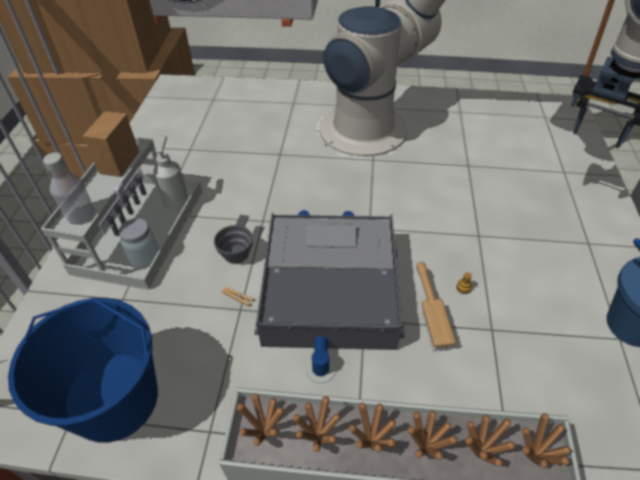

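View pics/top0.png

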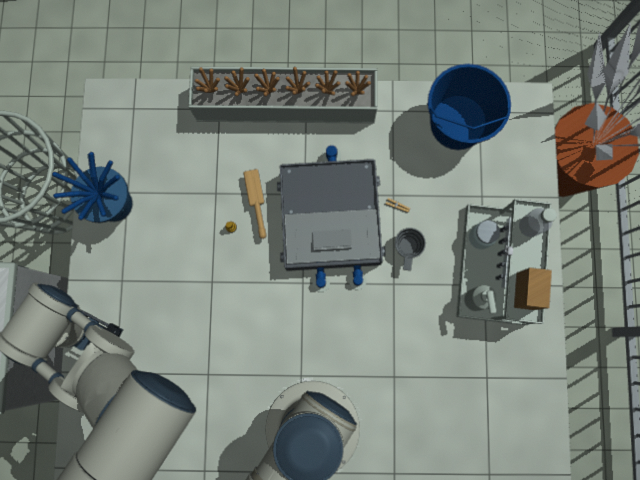

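The top view shows the box at about (283..381, 160..270) px, with the catch wedge near (331,240). The cup is at (411,242), the peg at (398,206), the brush at (255,200) and the connector at (230,227). I'll enlarge it to get the corners.

Run:
```python
import cv2
im=cv2.imread('pics/top0.png')[145:295,270:400]
im=cv2.convertScaleAbs(im,alpha=1.6,beta=10)
cv2.imwrite('pics/topz.png',cv2.resize(im,None,fx=4,fy=4,interpolation=cv2.INTER_CUBIC))
im=cv2.imread('pics/scene0.png')[200:360,240:420]
im=cv2.convertScaleAbs(im,alpha=1.6,beta=10)
cv2.imwrite('pics/scenez.png',cv2.resize(im,None,fx=3.5,fy=3.5,interpolation=cv2.INTER_CUBIC))
```

```text
(no output)
```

View pics/topz.png

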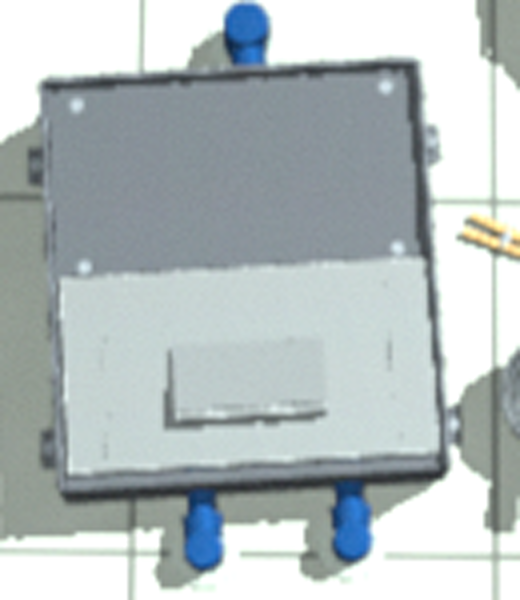

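View pics/scenez.png

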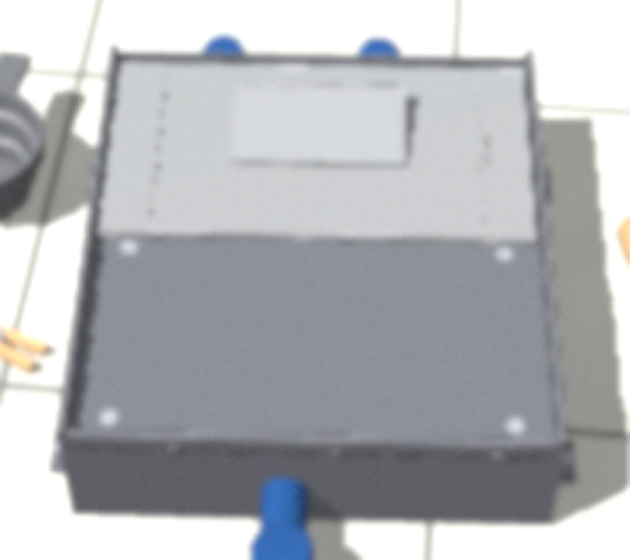

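```bash
cat > pose.py <<'E'
from h import *
def fit(local,world):
    L=np.array(local)[:,:2];W=np.array(world)[:,:2];lc=L.mean(0);wc=W.mean(0)
    A=(L-lc);B=(W-wc)
    th=np.arctan2((A[:,0]*B[:,1]-A[:,1]*B[:,0]).sum(),(A*B).sum())
    R=np.array([[np.cos(th),-np.sin(th)],[np.sin(th),np.cos(th)]])
    t=wc-R@lc
    return R,t,np.degrees(th),(W-(L@R.T+t))*1000
E
python3 - <<'E'
from pose import *
def z(c,ox,oy,f): return [((u+.5)/f-.5+ox,(v+.5)/f-.5+oy) for u,v in c]
cal=arm.get_calibration('top')
c=z([(60,276),(425,258),(439,455),(68,472)],270,145,4)
W=[pix2plane(cal,u,v,.086) for u,v in c]
print(fit([(.0725,.135),(.0725,-.135),(-.0725,-.135),(-.0725,.135)],W))
cs=arm.get_calibration('scene')
c=z([(532,241),(98,236),(116,67),(526,68)],240,200,3.5)
W=[pix2plane(cs,u,v,.086) for u,v in c]
print(fit([(.0725,.135),(.0725,-.135),(-.0725,-.135),(-.0725,.135)],W))
c=z([(170,419),(325,411)],270,145,4)
print([pix2plane(cal,u,v,.094) for u,v in c])
E
```

```text
(array([[ 0.99816004, -0.06063444],
       [ 0.06063444,  0.99816004]]), array([ 0.5528079 , -0.04698043]), np.float64(3.4762300712858085), array([[ 0.04359195, -0.94674042],
       [-0.01794788,  1.72725213],
       [-0.53632442,  0.51066834],
       [ 0.51068035, -1.29118005]]))
(array([[ 0.99678324, -0.08014466],
       [ 0.08014466,  0.99678324]]), array([ 0.55650099, -0.04807887]), np.float64(4.596880575140973), array([[ 0.74743894, -3.50985812],
       [ 0.28681315,  1.12424345],
       [ 0.9902737 , -0.51811012],
       [-2.02452579,  2.90372478]]))
[array([0.51106004, 0.00880094, 0.094     ]), array([ 0.51811539, -0.10286308,  0.094     ])]
```

```bash
cat > geo.py <<'E'
from pose import *
YAW=np.radians(3.6)
def Rt(a): # tool down; tool x axis heading = YAW+a
    h=YAW+a;c,s=np.cos(h),np.sin(h)
    return np.array([[c,s,0],[s,-c,0],[0,0,-1.]])
E
python3 - <<'E'
from geo import *
print(arm.current_tool_rot().round(3))
T=arm.get_calibration('wrist')['cam_to_world'];R=np.array(arm.current_tool_rot())
print('cam in tool',R.T@(T[:3,3]-arm.current_ee_pos()), R.T@T[:3,2])
for p in [(0.47,-.05,.2),(0.48,-.05,.09),(.64,-.04,.09),(.65,-.05,.06),(.6,-.1,.06),(.63,.06,.06)]:
    for a in range(-180,180,45):
        q=arm.solve_ik(p,Rt(np.radians(a))); print(p,a,None if q is None else np.round(q,0))
E
```

```text
[[-0.897  0.443 -0.   ]
 [ 0.443  0.897 -0.001]
 [ 0.    -0.001 -1.   ]]
cam in tool [ 0.07647762  0.00042972 -0.170796  ] [-2.69568515e-01 -2.72228003e-04  9.62981174e-01]
(0.47, -0.05, 0.2) -180 [ -13.   17.   99.   -0.   64. -107.]
(0.47, -0.05, 0.2) -135 [ -13.   17.   99.   -0.   64. -152.]
(0.47, -0.05, 0.2) -90 [-13.  17.  99.  -0.  64. 163.]
(0.47, -0.05, 0.2) -45 [-13.  17.  99.  -0.  64. 118.]
(0.47, -0.05, 0.2) 0 [-13.  17.  99.  -0.  64.  73.]
(0.47, -0.05, 0.2) 45 [-13.  17.  99.  -0.  64.  28.]
(0.47, -0.05, 0.2) 90 [-13.  17.  99.  -0.  64. -17.]
(0.47, -0.05, 0.2) 135 [-13.  17.  99.  -0.  64. -62.]
(0.48, -0.05, 0.09) -180 [ -13.   27.  105.   -0.   48. -107.]
(0.48, -0.05, 0.09) -135 [ -13.   27.  105.   -0.   48. -152.]
(0.48, -0.05, 0.09) -90 [-13.  27. 105.  -0.  48. 163.]
(0.48, -0.05, 0.09) -45 [-13.  27. 105.  -0.  48. 118.]
(0.48, -0.05, 0.09) 0 [-13.  27. 105.  -0.  48.  73.]
(0.48, -0.05, 0.09) 45 [-13.  27. 105.  -0.  48.  28.]
(0.48, -0.05, 0.09) 90 [-13.  27. 105.  -0.  48. -17.]
(0.48, -0.05, 0.09) 135 [-13.  27. 105.  -0.  48. -62.]
(0.64, -0.04, 0.09)
[... 1052 characters left out ...]
4. 161.]
(0.6, -0.1, 0.06) -45 [-15.  37.  88.  -0.  54. 116.]
(0.6, -0.1, 0.06) 0 [-15.  37.  88.  -0.  54.  71.]
(0.6, -0.1, 0.06) 45 [-15.  37.  88.  -0.  54.  26.]
(0.6, -0.1, 0.06) 90 [-15.  37.  88.  -0.  54. -19.]
(0.6, -0.1, 0.06) 135 [-15.  37.  88.  -0.  54. -64.]
(0.63, 0.06, 0.06) -180 [  0.  39.  85.  -0.  57. -94.]
(0.63, 0.06, 0.06) -135 [   0.   39.   85.   -0.   57. -139.]
(0.63, 0.06, 0.06) -90 [  0.  39.  85.  -0.  57. 176.]
(0.63, 0.06, 0.06) -45 [  0.  39.  85.  -0.  57. 131.]
(0.63, 0.06, 0.06) 0 [ 0. 39. 85. -0. 57. 86.]
(0.63, 0.06, 0.06) 45 [ 0. 39. 85. -0. 57. 41.]
(0.63, 0.06, 0.06) 90 [ 0. 39. 85. -0. 57. -4.]
(0.63, 0.06, 0.06) 135 [  0.  39.  85.  -0.  57. -49.]
```

Run:
```python
from geo import *
C=np.array([.5535,-.0473]); ex=np.array([np.cos(YAW),np.sin(YAW)])
def P(d,z): return np.r_[C+ex*d,z]   # d along x in cover-start frame
R=Rt(np.pi/2)
arm.move_to(P(-.085,.15),R); arm.grip(0.0)
save('wrist','w1.png'); f0=np.array(arm.current_force()); print(f0,arm.current_width())
arm.move_l(P(-.08,.0905),R,feed=.08); print(arm.current_force(),arm.current_ee_pos())
arm.move_l(P(-.055,.0905),R,feed=.08); print(arm.current_force())
arm.move_l(P(.04,.0905),R,feed=.08); print(arm.current_force())
for d in (.075,.085,.09,.093):
    arm.move_l(P(d,.0905),R,feed=.05); print(d,arm.current_force(),arm.current_ee_pos())
    if abs(np.array(arm.current_force())[0])>12: break
save('top','top1.png'); print(arm.current_t())
```

```text
[0.11071359 1.06262183 0.05155417] 0.0001489203774938909
[-0.26363819 -0.0060876   0.03728647] [ 0.47387179 -0.05235788  0.09078911]
[-0.46123419  0.40194456 -0.46658453]
[-0.45980066  0.11430676 -0.67285462]
0.075 [-0.24657487  0.1916357  -0.24293711] [ 0.62871088 -0.04262976  0.09048943]
0.085 [-0.11687987  0.36641344 -0.05772643] [ 0.63862812 -0.04199695  0.09045787]
0.09 [-0.56679669 -0.03417689 -0.53512635] [ 0.64356537 -0.04165277  0.09048329]
0.093 [-0.75963855  0.34009286 -0.55265477] [ 0.64642402 -0.04145319  0.09050041]
8.325
```

Run:
```python
import cv2
im=cv2.imread('pics/top1.png')[145:295,250:420]
im=cv2.convertScaleAbs(im,alpha=1.6,beta=10)
cv2.imwrite('pics/topz1.png',cv2.resize(im,None,fx=4,fy=4,interpolation=cv2.INTER_CUBIC))
```

```text
(no output)
```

View pics/topz1.png

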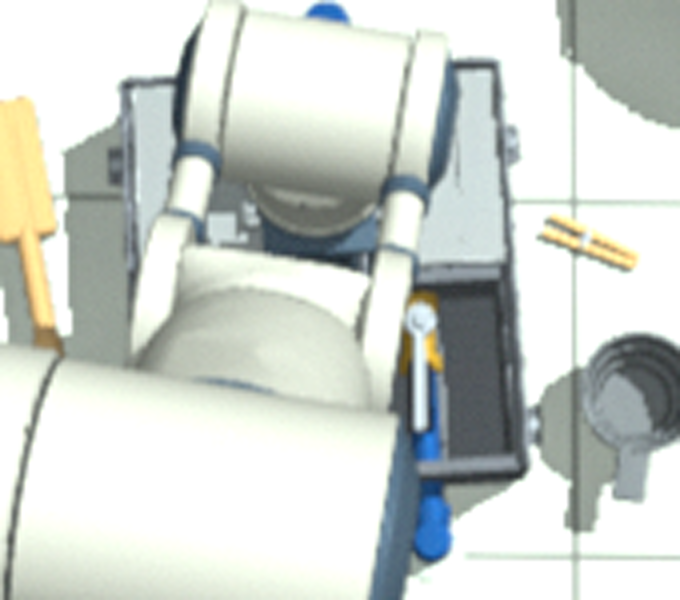

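View pics/w1.png

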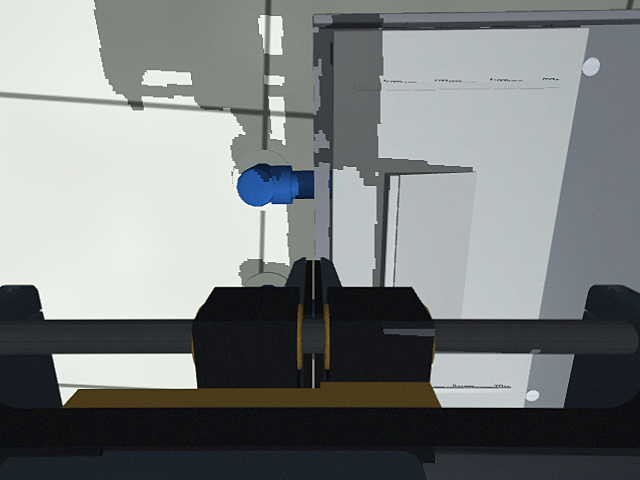

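The wrist view shows closed fingers and the catch face at about column 388. In the top view the cover is now well back, and the right-hand (box −y) handle shows no tag. I'll ease on to the stop and then look into the bay.

Run:
```python
from geo import *
C=np.array([.5535,-.0473]); ex=np.array([np.cos(YAW),np.sin(YAW)])
def P(d,z): return np.r_[C+ex*d,z]
R=Rt(np.pi/2)
for d in np.arange(.0945,.104,.0015):
    arm.move_l(P(d,.0905),R,feed=.03); F=np.array(arm.current_force()); print(d.round(4),F.round(2))
    if F[0]<-6: break
arm.move_l(P(d-.02,.0905),R,feed=.1)
arm.move_l(P(d-.02,.2),R,feed=.2)
arm.move_to(np.r_[.60,-.04,.33]-np.r_[0,0.06,0],Rt(np.pi/2))
np.save('w2cal.npy',arm.get_calibration('wrist')['cam_to_world']); save('wrist','w2.png'); print(arm.current_t())
```

```text
0.0945 [-2.7   0.67  0.53]
0.096 [-5.24 -1.6   0.66]
0.0975 [-11.08  -3.06   6.54]
10.8083
```

View pics/w2.png

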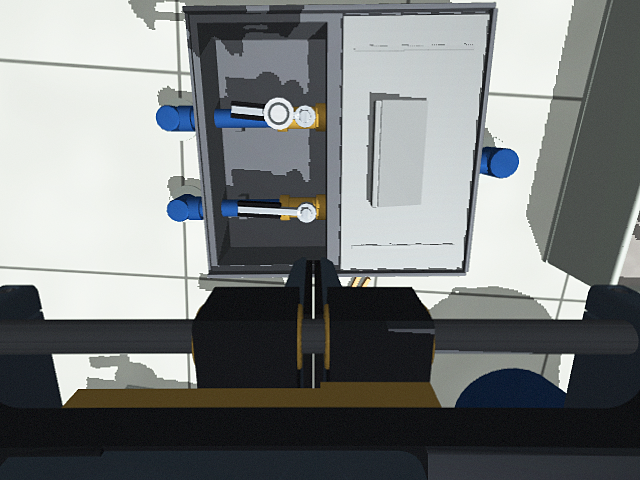

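The cover is against the stop, with its right edge at column ~490–497. The tagged handle is the upper one (box +y): stem nut about (305,116), tag (278,113), tip (232,109). The plain handle's stem is at (306,212) and its tip at (236,210).

Run:
```python
from geo import *
cal=arm.get_calibration('wrist'); cal['cam_to_world']=np.load('w2cal.npy')
w=lambda u,v,z: pix2plane(cal,u,v,z).round(4)
for n,a in dict(mstem=(305,116,.07),mtag=(278,113,.07),mtip=(232,109,.066),pstem=(306,212,.07),ptip=(236,210,.066),catchL=(378,97,.102),catchR=(372,206,.102)).items(): print(n,w(*a))
im=cv2.imread('pics/w2.png')[80:240,150:350]
cv2.imwrite('pics/w2z.png',cv2.resize(cv2.convertScaleAbs(im,alpha=1.5,beta=20),None,fx=3.7,fy=3.7,interpolation=cv2.INTER_CUBIC))
Rr=np.array([[np.cos(YAW),-np.sin(YAW)],[np.sin(YAW),np.cos(YAW)]])
# box origin from cover at stop estimate, pred stems
box=np.array([.5535,-.0473])+Rr@[.071,0]
print('box',box)
for rd in ():pass
```

```text
mstem [ 0.5847 -0.0075  0.07  ]
mtag [ 0.5549 -0.0062  0.07  ]
mtip [ 0.5035 -0.0051  0.066 ]
pstem [ 0.592  -0.1153  0.07  ]
ptip [ 0.5085 -0.1189  0.066 ]
catchL [0.6578 0.014  0.102 ]
catchR [ 0.6636 -0.0973  0.102 ]
box [ 0.6243599  -0.04284187]
```

View pics/w2z.png

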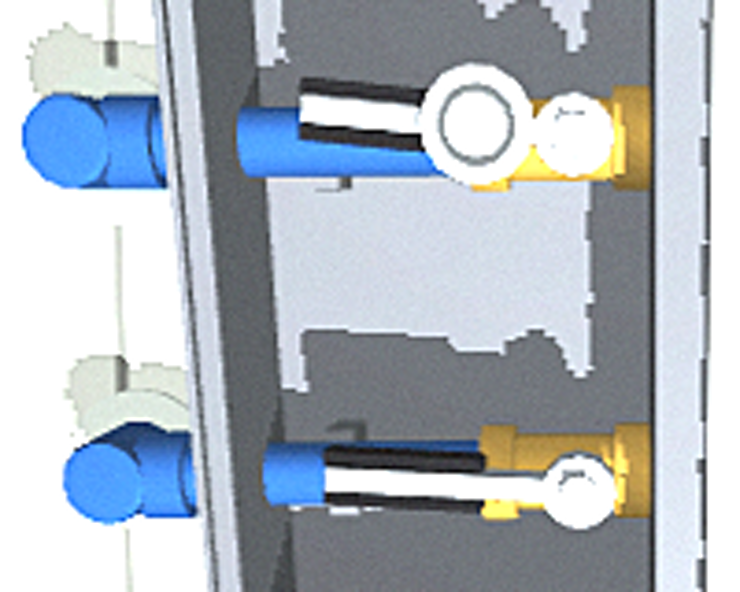

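```bash
cat > turn.py <<'E'
from geo import *
S=np.array([.5849,-.0070])
def pose(th,gap,z,r=.064):
    h=YAW+np.pi-th; u=np.array([np.cos(h),np.sin(h)]); n=np.array([-u[1],u[0]])
    return np.r_[S+r*u+(.0225+gap)*n,z],Rt(np.pi-th)
E
python3 - <<'E'
from turn import *
p,R=pose(0.05,.014,.19); arm.move_to(p,R)
p,R=pose(0.05,.014,.056); print(p)
arm.move_l(p,R,feed=.1); print(arm.current_ee_pos(),arm.current_force())
th=.05
p,R=pose(.1,.002,.056); arm.move_l(p,R,feed=.05); print(arm.current_force())
for th in np.arange(.2,.81,.12):
    p,R=pose(th,0,.056); arm.move_l(p,R,feed=.05); print(th.round(2),np.round(arm.current_force(),2),arm.current_t())
save('wrist','w3.png')
E
```

```text
[ 0.52137362 -0.04431821  0.056     ]
[ 0.5217167  -0.04437728  0.05647914] [-0.15938939  0.2518517   0.35979967]
[-0.27326065  0.56373793  0.65254752]
0.2 [ 0.78 -0.34  0.12] 14.4417
0.32 [ 0.61 -1.07  0.34] 14.7583
0.44 [ 0.39  0.11 -0.04] 15.075
0.56 [-0.38  0.19  0.25] 15.3917
0.68 [-0.95 -0.09  0.68] 15.7083
0.8 [ 0.14 -0.57 -0.71] 16.025
```

View pics/w3.png

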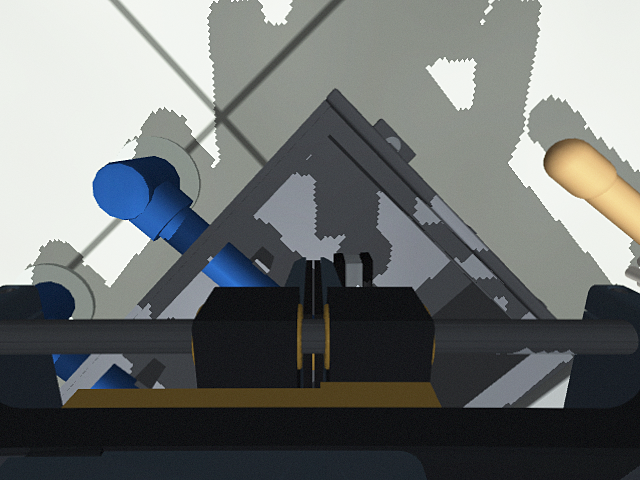

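The handle tip (black/white end, about columns 335–372, row 268) is riding alongside the fingertips and turning with them. I'll carry on.

Run:
```python
from turn import *
for th in [.92,1.04,1.16,1.28,1.40,1.48,1.54,1.57]:
    p,R=pose(th,0,.056); arm.move_l(p,R,feed=.05); print(round(th,2),np.round(arm.current_force(),2),arm.current_t())
u=np.array([np.cos(YAW),np.sin(YAW)])
for k in range(1,8):
    F=np.array(arm.current_force())
    if F[0]<-9: break
    p,R=pose(1.571,-.001*k,.056); arm.move_l(p,R,feed=.03); print(k,np.round(arm.current_force(),2))
arm.sleep(.3)
p,R=pose(1.571,.015,.056); arm.move_l(p,R,feed=.05)
p,R=pose(1.571,.015,.2); arm.move_l(p,R,feed=.15)
arm.move_to(np.r_[.60,-.10,.33],Rt(np.pi/2))
np.save('w4cal.npy',arm.get_calibration('wrist')['cam_to_world']); save('wrist','w4.png'); print(arm.current_t(), np.round(arm.current_force(),2))
```

```text
0.92 [-0.12  0.3   0.22] 16.3917
1.04 [-0.17  1.38 -0.32] 16.7083
1.16 [-0.23 -0.51  0.42] 17.025
1.28 [-0.25 -0.34  0.06] 17.3417
1.4 [-0.18  0.57  0.39] 17.6583
1.48 [-1.17 -0.31  0.14] 17.9167
1.54 [ 0.14  0.22 -0.4 ] 18.1667
1.57 [-1.02 -0.71 -0.12] 18.4167
1 [-2.05  0.02  0.52]
2 [-2.74  1.02  0.11]
3 [-3.77  1.86  0.  ]
4 [-8.28  1.96  4.23]
5 [-12.11   2.3    7.18]
22.525 [ 0.22  0.3  -0.52]
```

View pics/w4.png

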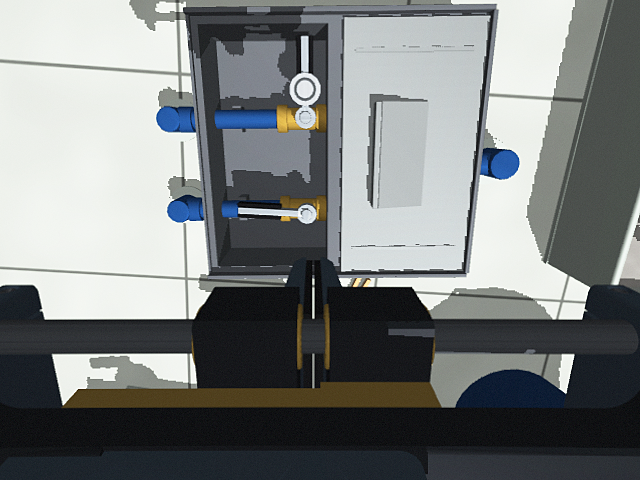

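The tagged handle now stands square across its pipe: stem about (305,117), tag (305,89), tip (305,37). The plain handle and the cover look unchanged. Next, a numeric check plus the bystanders.

Run:
```python
from geo import *
cal=arm.get_calibration('wrist'); cal['cam_to_world']=np.load('w4cal.npy')
s=pix2plane(cal,305,117,.07);t=pix2plane(cal,305,37,.066);p=pix2plane(cal,306,212,.07);
d=t-s; ax=s-p
print('handle heading',np.degrees(np.arctan2(d[1],d[0])),'expected ',90+np.degrees(YAW),'stem line',np.degrees(np.arctan2(ax[1],ax[0])))
arm.move_joints([60,20,75,0,80,-20]); im=save('top','top2.png')
a=cv2.imread('pics/top0.png');b=cv2.imread('pics/top2.png')
d=cv2.absdiff(a,b).max(2)
for n,(u,v,u2,v2) in dict(brush=(240,165,268,242),conn=(222,218,240,236),peg=(384,196,412,215),cup=(394,226,428,270),caddy=(458,195,556,325)).items(): print(n,d[v:v2,u:u2].max(),(d[v:v2,u:u2]>40).sum())
cv2.imwrite('pics/top2z.png',cv2.resize(b[145:295,220:430],None,fx=3.5,fy=3.5,interpolation=cv2.INTER_CUBIC)); print(arm.current_t())
```

```text
handle heading 93.32611549675717 expected  93.6 stem line 93.90125058938858
brush 5 0
conn 8 0
peg 4 0
cup 6 0
caddy 10 0
25.2
```

View pics/top2z.png

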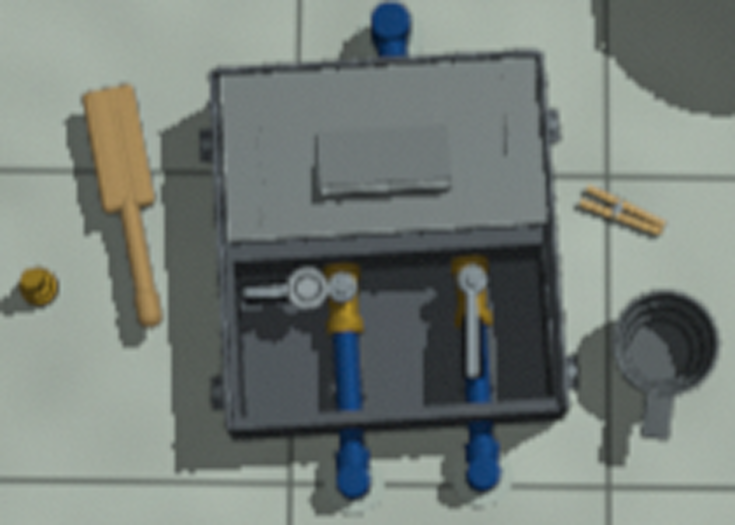

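The top view shows the cover flat against the rear stop, the tagged handle square across its pipe, and the plain handle open. No bystander has moved. Handing in.

```bash
python3 -c "
from rig import arm
print(arm.sign_off(), arm.current_t())"
```

```text
the job is handed in; nothing more can be done
the job is handed in; nothing more can be done
```

I pushed the cover back by its thumb catch until it met the rear stop at about 11 N. Then I pushed the tagged handle (the one on the box's +y side) shut from its one flank with closed fingertips until it met its stop at about 12 N. I handed in after about 25 s of the 51 s allowed.

My last checks:
- **Tagged handle:** it points at 93.3° in the world frame, against 93.6° to 93.9° for square across its pipe, so it is about 0.5° out.
- **Plain handle and cover:** by eye in the last wrist and top pictures, the plain handle stays open at the same pixels as before, and the cover lies flat at its rear stop.
- **Bystanders:** the top picture shows no change around the brush, connector, peg, cup or caddy shelf (which holds the dispenser and jar).
- **Robot:** the arm was drawn back clear of everything before hand-in.

No check failed. The only disagreement was early on: the two cameras differed on the box's yaw, 3.5° from the top and 4.6° from the scene camera. I used 3.6°.

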